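# Start the clamp screw of the board test fixture by feel

## Robot

A 7-joint arm with a two-finger parallel gripper is mounted at the origin on the work surface; the furniture and walls round the work are solid. World frame = base frame: x ahead of the robot, y to its left, z up, the work surface at z = 0. Lengths are in m, angles in rad, forces in N, time in s.
With the tool pointing down it reaches from about 0.4 to 0.85 m from the base axis. Payload 10.4 kg.
Tool frame: the origin (TCP) lies at the very end of the fingers, on their centre line; the grasp point (between the pads) lies 19 mm behind it; x points along the fingers, z is the direction in which the jaws open and shut, and the axes are right-handed (so a half turn about x gives the same grasp; the last joint's range is limited). The gripper opens to 87 mm and grips with 3 to 60 N. Pads are 19 mm wide; open, the fingers measure 117 mm over their backs; the gripper's body (75 mm by 190 mm) begins 51 mm behind the grasp point.
Start: joints at [1.159, 0.332, -0.065, 1.46, 0.022, 1.35, -0.088], TCP at [0.237, -0.578, 0.223] pointing down, gripper open.
Joint ranges: [-2.6, 2.6], [-0.5, 2.12], [-1.47, 1.34], [0.16, 2.42], [-1.27, 4.41], [0.06, 2.06], [-2.6, 2.6]. Speed limits (rad/s): [2.22, 2.22, 2.79, 2.79, 3.14, 3.14, 3.14].

## Interface

Orientations are given as a unit quaternion [x, y, z, w].
In Python, from rig import sensors, optics, workorder gives the robot as it stands.
- The arm moves only by the tool arm_command, never from a script. Its argument "moves" is text: rows parted by semicolons, each of 7 numbers parted by spaces: the shift along the tool's x, y, z normalised to -1 to 1, where 1 is 150 mm, then the turn, a rotation vector about the tool's x, y, z normalised to -1 to 1, where 1 is 30 degrees, then the opening, from 0 (shut) to 1 (fully open). In form: tx ty tz ax ay az claw; .... A call has 1 to 20 rows; each row is the pose to reach, as a shift and turn from the pose commanded when the call began, along the tool's axes at that moment; what a row does not reach only later rows make up. A row lasts 1/8 s, in which the tool goes at most 62.5 mm and 10.7 degrees, less where a joint would pass 70% of its speed; a pose out of reach is approached as far as the arm can. A call with a number of a shift or a turn outside -1 to 1 is refused whole. A call with a gripper value outside its range is refused whole. The fingers move at their own pace and stop on an object; "squeeze" is the grip in N (left out, the last holds). Time passes only in rows, so rows that repeat a pose let the fingers close. It gives the time, the measured TCP pose, the force and the opening at its end, in the units of the state.
- sensors.observe(): the state, without advancing time (a new reading comes with each control period).
- optics.snapshot(name): name is "side" or "top" or "wrist"; returns a dict with "img" (400x640x3 uint8, red, green, blue), "z_map" (400x640 float32, m along the optical axis (not along the pixel's ray), 0 where there is no reading), "vertical_fov" (degrees; the focal length in pixels is half the picture's height over the tangent of half this angle, whatever the lens; pixels are square), "cx", "cy" (the principal point, pixels), "R" (3x3) and "t" (3): a world point X has camera coordinates R X + t; the wrist camera has in their place "T_tool_cam" (4x4, takes a point from camera to tool coordinates, whose origin is the TCP and whose axes are the tool frame's). Camera axes: x right, y down, z forward; pixel columns grow to the right and rows downward; lengths in m; the calibration is good to about 2 mm. A picture is of the moment at which its call begins: read the wrist's pose just before it.
- workorder.hand_in(): hands the job in, once; it reports no verdict.
Trained networks look in a picture, given as the dict that the camera call returned (one of the last four; its "shot" number tells which), for a name from the list of things; names that differ only in an ending like _2 or _b are one class to them, and where a whole thing is asked for, a point or a joint stands for the part that bears it (a point fixed in the world has none). Each returns a list of dicts, best first, with "score" (0 to 1); they miss things now and then, are a little off and sometimes report something else, mostly with a low value. They report only what shows in the picture. A call takes as long as a camera call.
- optics.look_for(picture, thing): "point" ([x, y, z] in m, in world coordinates, good to about 4 mm: the middle of the surface that is visible of it).
- optics.spot_point(picture, thing): "point" ([x, y, z] in m, in world coordinates, good to about 4 mm: a listed point, or the origin of a listed thing).
The state is a dict: "time": time; "qpos": joint angles; "qd": joint speeds; "tau": joint torques, N m; "position": TCP position; "eef_rot": TCP orientation; "ft_force": force on the tool from outside, world axes, zero at the start; "wrist_torque": the same for the moment, N m; "grip_width": finger opening in m.
Only numpy, scipy, OpenCV 4.12 (cv2) and the standard library are available. Lean on these libraries where they do the work, as an engineer would, in place of code of your own. Each camera call takes 0.05 s, during which the arm holds its last target.

## Task

The black-headed captive clamp screw of the board test fixture stands in its brass boss, but its thread has not caught. Turn it backward (anticlockwise seen from above) until you feel it drop into the start of the thread, then turn it forward (clockwise) one full turn so that the thread is started, and finish still gripping the head, holding it still there. Do not turn it forward of where it now stands until it has dropped, and leave the loose things on the bench where they lie.

Things in the scene. Friction and masses are not known exactly. Their poses are not given: they have to be found in the camera images.
- fixture: Board test fixture, fixed: aluminium base 170 x 110 mm on feet, its top 23 mm above the bench; dark nut plate 62 x 74 mm, top at 33 mm; brass boss on it; a small board under a blue strap (top at 38 mm) on the far part. Origin on the bench; the screw's upright axis is at fixture x = -30 mm, y = 0; x runs from boss to board. Only the screw stands higher than the boss.
- boss_top (a point): Centre of the boss's top, 63 mm above the bench; boss 36 mm across. Hidden inside: the screw's pin rides on a flat face with one entry slot, 0.6 rad wide, whose near edge is 0.6 to 1.9 rad backward of the start. There the screw drops 8 mm; a blunt end then blocks turning further back. Forward from the slot the thread leads it down 8 mm a turn (in the slot itself it stays level).
- screw_head (a point): Centre of the screw's head, on the axis, 101 mm above the bench at first, moving down with the screw. The head is a round knurled black cylinder, 38 mm across, 28 mm high, with a white index stripe on top from rim to centre; grip it from above across any diameter. Below it, 24 mm of bare screw (17 mm across) stand clear above the boss at first, 8 mm after the job. Frame turns with it, z up.
- screw_turn (a joint): Turn of the screw in rad: 0 at the start; clockwise seen from above (forward) is positive, anticlockwise (backward) negative. It resists with about 0.03 N m of friction and stays where it is left, so letting go and regrasping is fine.
- screw_travel (a joint): How far the screw has gone down, in m: 0 at the start, about 0.008 once dropped, 0.016 after one turn forward, bottoms at 0.020. It is captive (2 mm of play upward). Over the slot it drops by its own weight of about 2 N when let go, or when pushed down lightly while gripped; the grip must go down with it or let it slip. Away from the slot it is firm against a push.
- black_attenuator: Loose bystander: finned black attenuator with steel ends, 20 x 58 x 20 mm. Origin under its centre.
- red_screwdriver: Loose bystander: red-handled screwdriver, 23 x 168 x 25 mm. Origin under its middle, length along its y.
- spool: Loose bystander: black-flanged spool of solder wire standing up, 54 mm across, 40 mm high. Origin under its centre.
- yellow_spacer: Loose bystander: yellow printed block, 20 x 20 x 36 mm, standing. Origin under its centre.

How it is judged:
On the way, in this order (a step that is already met when the one before it is completed fails the run):
1. the screw, turned backward, has dropped into the start of the thread (value of joint screw_travel between 0.0065 and 0.0095 m and value of joint screw_turn below -0.4 rad), for 0.1 s.
2. the screw has been turned forward about one turn (value of joint screw_travel above 0.0138 m and value of joint screw_turn above 2.5 rad), for 0.1 s.
At the end, for the whole second after the job is handed in: The screw has gone down 13.8 to 18.2 mm in all (the 8 mm drop and one turn of thread, within about a quarter turn), is not turning (under 0.1 rad/s), and the fingers grip its head with more than 1.5 N through the last second (value of joint screw_travel between 0.0138 and 0.0182 m and velocity of joint screw_turn between -0.1 and 0.1 rad/s and contact force between the fingers and screw_turn above 1.5 N); the arm keeps its last pose, push and grip.
It fails at once if the screw is turned forward (over 0.5 rad past its start) before it has dropped (value of joint screw_turn above 0.5 rad and value of joint screw_travel below 0.004 m).
It fails at once if a loose bystander is moved more than 30 mm (distance of any of black_attenuator, red_screwdriver, spool, yellow_spacer from where it was at the start of the episode above 0.03 m).
It also fails if it takes over 72 s, if anything falls off the work surface, if the arm or the gripper's body presses on something with over 40 N, if the wrist force passes 120 N, or if a joint passes its speed limit or range.

## Working session

There is one attempt and no reset: what is moved stays moved. The work goes in short steps, Python scripts to look and compute and a tool call to move; the robot and the scene stay as the last step left them, time stands still between calls to the robot, and variables do not carry over. Pictures are saved under pics/ and viewed, and the job is handed in when it is done.

Besides the shell and the picture viewer there is one more tool, called as name(argument=value, ...) on one line, values as JSON. arm_command: Moves the arm, as the interface text tells. Scaled input: -1 to 1 covers 150 mm each way for a shift and 30 degrees each way for a turn. Its arguments: {"type":"object","properties":{"moves":{"type":"string"},"squeeze":{"type":"number"}},"required":["moves"]}

```bash
mkdir -p pics; ls; cat > h.py <<'E'
import numpy as np, cv2
from rig import sensors, optics, workorder
from scipy.spatial.transform import Rotation as Rn
def save(p,n): cv2.imwrite('pics/%s.png'%n, cv2.cvtColor(p['img'],cv2.COLOR_RGB2BGR))
E
python3 - <<'E'
from h import *
s=sensors.observe()
for k,v in s.items(): print(k,np.round(v,4))
for n in ['side','top']:
    p=optics.snapshot(n); save(p,n+'0')
    for t in ['screw_head','boss_top','fixture','spool','yellow_spacer','red_screwdriver','black_attenuator']:
        r=optics.spot_point(p,t)
        print(n,t,[(np.round(q['point'],4).tolist(),round(q['score'],2)) for q in r[:2]])
E
```

```text
pics
time 0.0
qpos [ 1.1594  0.3329 -0.0647  1.4609  0.0216  1.3499 -0.0885]
qd [-0.0013 -0.0005 -0.0015  0.0006 -0.0009 -0.0011 -0.0007]
tau [ 3.00000e-04 -6.23251e+01  2.47000e-02 -3.89909e+01 -6.14000e-02
  3.95000e-02  2.00000e-04]
position [ 0.2368 -0.578   0.2217]
eef_rot [ 0.3943  0.5876 -0.3937  0.5867]
ft_force [ 1.3657 -0.3262  0.2147]
wrist_torque [-0.0293  0.0229 -0.065 ]
grip_width 0.0872
side screw_head [([0.5174, -0.2201, 0.0989], 0.95)]
side boss_top [([0.5183, -0.2161, 0.0682], 0.72), ([0.5184, -0.2166, 0.0994], 0.71)]
side fixture [([0.545, -0.2069, 0.0022], 0.72)]
side spool [([0.6678, -0.3861, -0.0033], 0.96)]
side yellow_spacer [([0.4151, -0.4023, -0.0013], 0.72)]
side red_screwdriver [([0.4566, 0.131, 0.0024], 0.59)]
side black_attenuator [([0.5021, -0.4202, -0.0005], 0.71), ([0.5186, -0.2188, 0.1027], 0.48)]
top screw_head []
top boss_top [([0.519, -0.2199, 0.0665], 0.64)]
top fixture [([0.5474, -0.205, -0.004], 0.8)]
top spool [([0.6632, -0.386, 0.0053], 0.62)]
top yellow_spacer [([0.4209, -0.4035, 0.0037], 0.53)]
top red_screwdriver [([0.4561, 0.1329, -0.002], 0.68)]
top black_attenuator [([0.5044, -0.4255, -0.003], 0.44)]
```

View pics/top0.png

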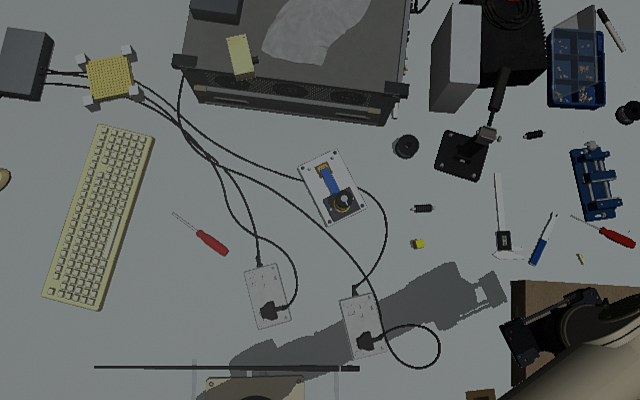

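View pics/side0.png

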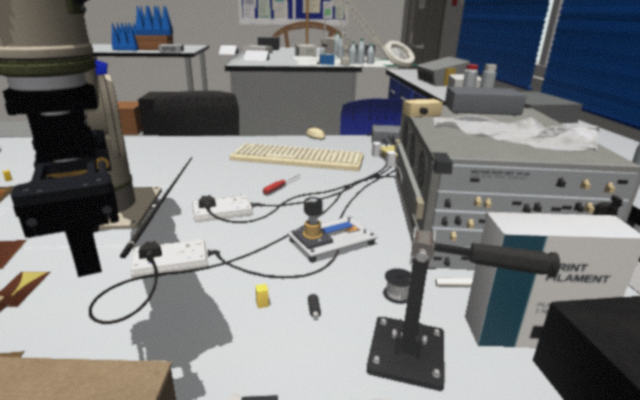

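```bash
python3 - <<'E'
from h import *
s=sensors.observe()
print(np.round(Rn.from_quat(s['eef_rot']).as_matrix(),3))
for n in ['top','side']:
    p=optics.snapshot(n)
    f=200/np.tan(np.radians(p['vertical_fov']/2)); z=p['z_map']
    v,u=np.mgrid[0:400,0:640]
    c=np.stack([(u-p['cx'])/f*z,(v-p['cy'])/f*z,z],-1)
    X=(c-p['t'])@p['R']
    m=(z>0)&(np.hypot(X[...,0]-.518,X[...,1]+.219)<.035)&(X[...,2]>.095)&(X[...,2]<.13)
    Q=X[m]; print(n,m.sum(),f,-p['R'].T@p['t'])
    t=Q[Q[:,2]>np.percentile(Q[:,2],30)]
    print(np.median(Q[:,2]),Q.max(0),Q.min(0))
    tm=m&(abs(X[...,2]-.115)<.004); T=X[tm]
    if len(T)>5:
        (cc,r)=cv2.minEnclosingCircle(T[:,:2].astype(np.float32)); print('top',len(T),T.mean(0),cc,r)
        w=tm&(p['img'].min(-1)>120); print('white',w.sum(),X[w].mean(0) if w.any() else 0)
    np.save('X_'+n+'.npy',X)
E
```

```text
[[ 0.     0.925  0.379]
 [-0.     0.379 -0.925]
 [-1.     0.     0.   ]]
top 236 520.4546978893658 [ 0.31876784 -0.12145332  1.28979975]
0.11322373548730746 [ 0.53658753 -0.1994713   0.11929005] [ 0.49838568 -0.23883414  0.09579392]
top 179 [ 0.51847214 -0.2183836   0.11415354] (0.5186966061592102, -0.21906359493732452) 0.019373362883925438
white 7 [ 0.51899253 -0.21907547  0.11458668]
side 250 413.7786887202547 [ 0.45459954 -0.99345068  0.47153527]
0.11062319446528747 [ 0.5372482  -0.199148    0.11585697] [ 0.49962147 -0.24113271  0.09507411]
top 121 [ 0.51898163 -0.22179952  0.11341469] (0.5182712078094482, -0.2192443460226059) 0.020518619567155838
white 36 [ 0.51700082 -0.2133726   0.11378176]
```

The screw axis is at about (0.5187, -0.2192), with the head top at z ≈ 0.114. In the top view the fixture is at pixel (335,185) and the screw at (342,203). The spool (405,147), attenuator (423,208) and yellow spacer (418,244) are well clear. I'll cross over at z = 0.22.

arm_command(moves="0 0.3 -0.17 0 0 0 1; 0 0.6 -0.34 0 0 0 1; 0 0.88 -0.5 0 0 0 1; 0 0.88 -0.5 0 0 0 1", squeeze=15)

```text
time: 1.4
position: [0.3341, -0.4556, 0.223]
eef_rot: [0.392, 0.588, -0.392, 0.589]
ft_force: [-0.6, -0.9, 0.5]
grip_width: 0.0866
```

arm_command(moves="0 0.3 -0.17 0 0 0 1; 0 0.6 -0.34 0 0 0 1; 0 0.88 -0.5 0 0 0 1; 0 0.88 -0.5 0 0 0 1")

```text
time: 1.9
position: [0.4268, -0.3366, 0.2228]
eef_rot: [0.393, 0.588, -0.392, 0.589]
ft_force: [-0.2, -0.2, 0.0]
grip_width: 0.0872
```

arm_command(moves="0 0.3 -0.17 0 0 0 1; 0 0.6 -0.34 0 0 0 1; 0 0.88 -0.5 0 0 0 1; 0 0.88 -0.5 0 0 0 1; 0 0.88 -0.5 0 0 0 1")

```text
time: 2.52
position: [0.5174, -0.2218, 0.2224]
eef_rot: [0.394, 0.587, -0.395, 0.587]
ft_force: [0.4, -0.9, -0.1]
grip_width: 0.0872
```

```bash
cat >> h.py <<'E'
def wristhead(save_as=None):
    s=sensors.observe(); p=optics.snapshot('wrist')
    R=Rn.from_quat(s['eef_rot']).as_matrix(); T=p['T_tool_cam']
    f=200/np.tan(np.radians(p['vertical_fov']/2)); z=p['z_map']
    v,u=np.mgrid[0:400,0:640]
    c=np.stack([(u-p['cx'])/f*z,(v-p['cy'])/f*z,z],-1)
    X=(c@T[:3,:3].T+T[:3,3])@R.T+s['position']
    if save_as: save(p,save_as)
    return s,p,X
def st():
    s=sensors.observe()
    print('t',round(s['time'],2),'q',np.round(s['qpos'],3),'pos',np.round(s['position'],4),'F',np.round(s['ft_force'],1),'M',np.round(s['wrist_torque'],2),'w',round(s['grip_width'],4))
    return s
E
python3 - <<'E'
from h import *
st()
s,p,X=wristhead('w1')
print(np.round(Rn.from_quat(s['eef_rot']).as_matrix(),3)); print(p['T_tool_cam'].round(3))
m=(p['z_map']>0)&(np.hypot(X[...,0]-.5187,X[...,1]+.2192)<.03)&(X[...,2]>.105)&(X[...,2]<.13)
T=X[m]; print(len(T))
if len(T):
    print(np.median(T,0),cv2.minEnclosingCircle(T[:,:2].astype(np.float32)))
for t in ['screw_head','boss_top']: print(optics.spot_point(p,t))
E
```

```text
t 2.52 q [ 0.64   0.219 -0.366  1.614  0.081  1.324 -0.922] pos [ 0.5174 -0.2218  0.2224] F [ 0.4 -0.9 -0.1] M [0.01 0.   0.03] w 0.0872
[[-0.001  0.926  0.377]
 [-0.001  0.377 -0.926]
 [-1.    -0.001  0.   ]]
[[ 0.    -0.246  0.969 -0.162]
 [ 0.001 -0.969 -0.246  0.067]
 [ 1.     0.001  0.     0.001]
 [ 0.     0.     0.     1.   ]]
1543
[ 0.52113592 -0.21749329  0.11402124] ((0.5197182893753052, -0.21804600954055786), 0.020024344325065613)
[{'point': [0.5179, -0.2126, 0.1063], 'score': 0.61}]
[]
```

View pics/w1.png

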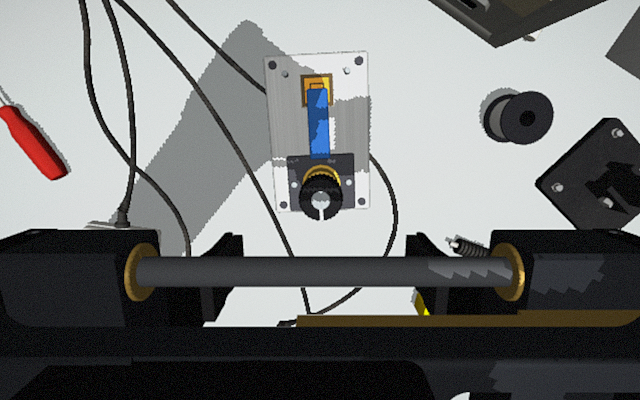

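The wrist view shows the head at about (320,198), centred between the fingers, with the white stripe pointing down the image. Joint 7 reads -0.92 and decreases with forward turns, so it has about 3.5 rad of room backward. I'll descend and grip.

arm_command(moves="0.25 0.01 -0.007 0 0 0 1; 0.5 0.01 -0.007 0 0 0 1; 0.7 0.01 -0.007 0 0 0 1; 0.85 0.01 -0.007 0 0 0 1; 0.9 0.01 -0.007 0 0 0 1; 0.9 0.01 -0.007 0 0 0 1;0.9 0.01 -0.007 0 0 0 1")

```text
time: 3.55
position: [0.5197, -0.219, 0.0887]
eef_rot: [0.394, 0.586, -0.394, 0.588]
ft_force: [1.0, 0.6, 0.4]
grip_width: 0.0874
```

```bash
python3 - <<'E'
from h import *
st()
p=optics.snapshot('side'); cv2.imwrite('pics/s1.png',cv2.resize(cv2.cvtColor(p['img'][140:280,240:400],cv2.COLOR_RGB2BGR),None,fx=4,fy=4,interpolation=2))
s,p,X=wristhead('w2'); 
E
```

```text
t 3.55 q [ 0.623  0.336 -0.36   1.766  0.134  1.061 -0.966] pos [ 0.5197 -0.219   0.0887] F [1.  0.6 0.4] M [ 0.01 -0.05  0.05] w 0.0874
```

View pics/s1.png

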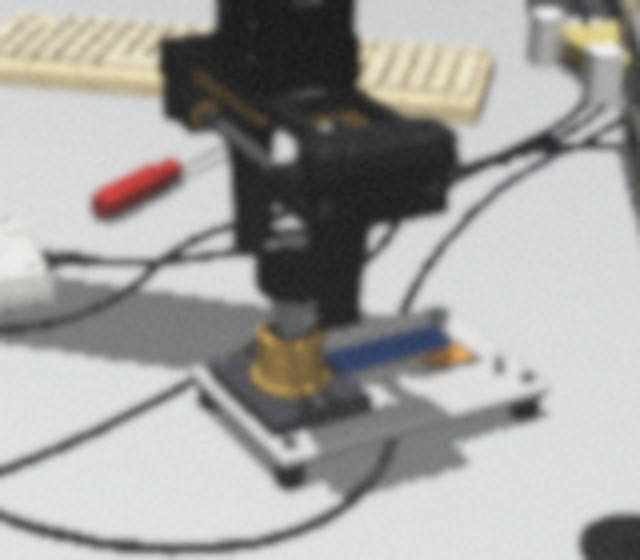

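View pics/w2.png

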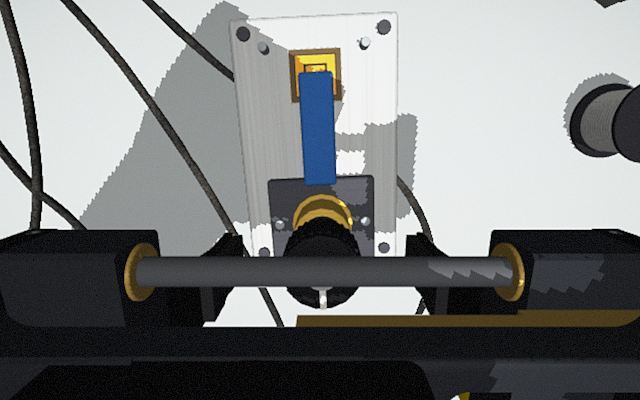

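The head sits midway between the fingers: fingers at about (235,290) and (410,290), head at (322,265). I'll close with 20 N.

arm_command(moves="0 0 0 0 0 0 0; 0 0 0 0 0 0 0; 0 0 0 0 0 0 0; 0 0 0 0 0 0 0; 0 0 0 0 0 0 0; 0 0 0 0 0 0 0;0 0 0 0 0 0 0;0 0 0 0 0 0 0", squeeze=20)

```text
time: 4.65
position: [0.519, -0.2182, 0.0875]
eef_rot: [0.394, 0.587, -0.394, 0.587]
ft_force: [-1.1, 1.9, 1.3]
grip_width: 0.0375
```

```bash
python3 -c "
from h import *
st()"
```

```text
t 4.65 q [ 0.623  0.337 -0.36   1.768  0.134  1.061 -0.967] pos [ 0.519  -0.2182  0.0875] F [-1.1  1.9  1.3] M [ 0.43  0.36 -0.04] w 0.0375
```

Gripped, with the width reading 37.5 mm. I'll turn backward in 30° steps while pressing down lightly.

arm_command(moves="0.01 0 0 -0.25 0 0 0; 0.01 0 0 -0.5 0 0 0; 0.01 0 0 -0.75 0 0 0; 0.01 0 0 -1 0 0 0; 0.01 0 0 -1 0 0 0")

```text
time: 5.28
position: [0.5191, -0.2183, 0.0866]
eef_rot: [0.229, 0.669, -0.229, 0.669]
ft_force: [-5.0, 3.0, 8.3]
grip_width: 0.0376
```

```bash
python3 -c "
from h import *
s=st()
print(Rn.from_quat(s['eef_rot']).as_matrix().round(3))"
```

```text
t 5.28 q [ 0.689  0.35  -0.441  1.765  0.168  1.064 -0.468] pos [ 0.5191 -0.2183  0.0866] F [-5.   3.   8.3] M [0.75 0.95 0.04] w 0.0376
[[-0.     0.612  0.791]
 [ 0.     0.791 -0.612]
 [-1.     0.    -0.   ]]
```

The arm is pressing with 8 N and the screw still rides on its face. Continuing.

arm_command(moves="0 0 0 -0.25 0 0 0; 0 0 0 -0.5 0 0 0; 0 0 0 -0.75 0 0 0; 0 0 0 -0.75 0 0 0")

```text
time: 5.78
position: [0.5192, -0.2183, 0.0867]
eef_rot: [0.094, 0.701, -0.094, 0.701]
ft_force: [-5.5, 2.8, 9.9]
grip_width: 0.0374
```

```bash
python3 -c "
from h import *
s=st()"
```

```text
t 5.78 q [ 0.74   0.36  -0.502  1.762  0.194  1.069 -0.095] pos [ 0.5192 -0.2183  0.0867] F [-5.5  2.8  9.9] M [ 0.74  1.17 -0.01] w 0.0374
```

arm_command(moves="0 0 -0.005 -0.2 0 0 0; 0 0 -0.005 -0.4 0 0 0; 0 0 -0.005 -0.5 0 0 0; 0 0 -0.005 -0.5 0 0 0")

```text
time: 6.28
position: [0.5191, -0.2183, 0.087]
eef_rot: [0.002, 0.707, -0.002, 0.708]
ft_force: [-2.5, 2.2, 7.6]
grip_width: 0.0376
```

```bash
python3 -c "
from h import *
s=st()
s,p,X=wristhead('w3')"
```

```text
t 6.28 q [ 0.775  0.366 -0.544  1.762  0.212  1.071  0.153] pos [ 0.5191 -0.2183  0.087 ] F [-2.5  2.2  7.6] M [0.54 0.36 0.06] w 0.0376
```

View pics/w3.png

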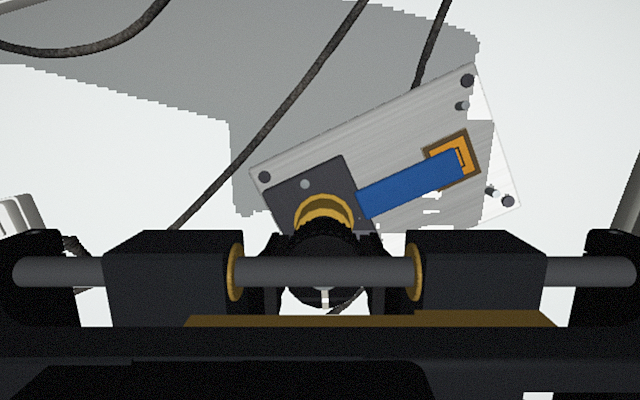

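The stripe stays at (325,298) relative to the gripper, so the head is turning with the jaws, now at about -1.18 rad. Continuing backward.

arm_command(moves="0 0 0 -0.2 0 0 0; 0 0 0 -0.4 0 0 0; 0 0 0 -0.5 0 0 0; 0 0 0 -0.5 0 0 0")

```text
time: 6.82
position: [0.5191, -0.2183, 0.087]
eef_rot: [-0.091, 0.701, 0.09, 0.702]
ft_force: [-1.8, 2.2, 9.0]
grip_width: 0.0375
```

```bash
python3 -c "
from h import *
s=st()"
```

```text
t 6.83 q [ 0.809  0.374 -0.587  1.76   0.232  1.076  0.4  ] pos [ 0.5191 -0.2183  0.087 ] F [-1.8  2.2  9. ] M [0.6  0.26 0.08] w 0.0375
```

arm_command(moves="0 0 0 -0.2 0 0 0; 0 0 0 -0.4 0 0 0; 0 0 0 -0.5 0 0 0; 0 0 0 -0.5 0 0 0")

```text
time: 7.32
position: [0.519, -0.2179, 0.086]
eef_rot: [-0.181, 0.683, 0.181, 0.684]
ft_force: [2.8, 3.0, -1.6]
grip_width: 0.0373
```

```bash
python3 -c "
from h import *
s=st()"
```

```text
t 7.33 q [ 0.844  0.385 -0.63   1.759  0.253  1.079  0.646] pos [ 0.519  -0.2179  0.086 ] F [ 2.8  3.  -1.6] M [ 0.61 -0.92  0.06] w 0.0373
```

Fz fell from +9 N to -1.6 N at about -1.70 rad, so the pin is over the slot and the grip is carrying the screw. I'll follow it down and go back slightly further for margin.

arm_command(moves="0.01 0 0 -0.1 0 0 0; 0.02 0 0 -0.15 0 0 0; 0.03 0 0 -0.15 0 0 0; 0.04 0 0 -0.15 0 0 0; 0.05 0 0 -0.15 0 0 0; 0.05 0 0 -0.15 0 0 0")

```text
time: 8.07
position: [0.5191, -0.2181, 0.0792]
eef_rot: [-0.208, 0.675, 0.208, 0.676]
ft_force: [2.6, 3.5, 4.4]
grip_width: 0.0373
```

```bash
python3 -c "
from h import *
s=st()
p=optics.snapshot('side'); cv2.imwrite('pics/s2.png',cv2.resize(cv2.cvtColor(p['img'][140:280,240:400],cv2.COLOR_RGB2BGR),None,fx=4,fy=4,interpolation=2))"
```

```text
t 8.07 q [ 0.852  0.396 -0.641  1.764  0.266  1.068  0.716] pos [ 0.5191 -0.2181  0.0792] F [2.6 3.5 4.4] M [ 1.07 -0.87  0.03] w 0.0373
```

View pics/s2.png

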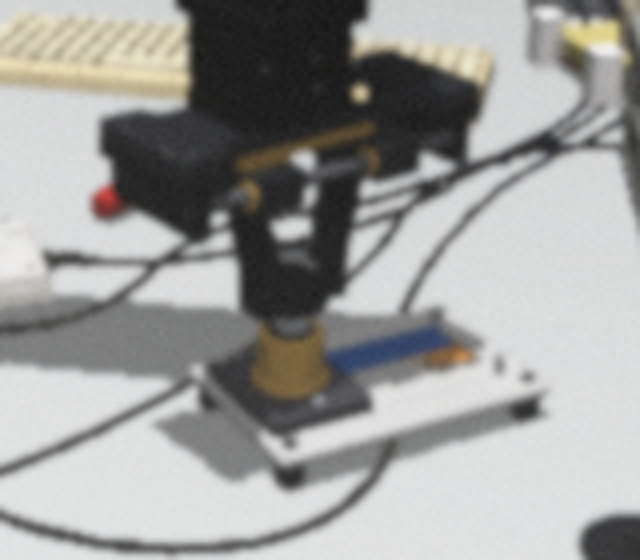

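The screw has dropped. The TCP went down 7.8 mm and now meets firm resistance (+4.4 N), and the side view shows less bare screw above the boss. I'll turn forward now, following the 0.67 mm pitch per 30°.

arm_command(moves="0 0 0 0.25 0 0 0; 0 0 0 0.5 0 0 0; 0.001 0 0 0.75 0 0 0; 0.002 0 0 1 0 0 0; 0.002 0 0 1 0 0 0")

```text
time: 8.75
position: [0.519, -0.2183, 0.0788]
eef_rot: [-0.027, 0.706, 0.026, 0.707]
ft_force: [4.3, 3.1, 4.3]
grip_width: 0.0371
```

arm_command(moves="0.001 0 0 0.25 0 0 0; 0.002 0 0 0.5 0 0 0; 0.003 0 0 0.75 0 0 0; 0.0045 0 0 1 0 0 0; 0.0045 0 0 1 0 0 0")

```text
time: 9.38
position: [0.5189, -0.2184, 0.0781]
eef_rot: [0.156, 0.689, -0.157, 0.69]
ft_force: [3.2, 2.5, 5.1]
grip_width: 0.0373
```

```bash
python3 -c "
from h import *
s=st()
s,p,X=wristhead('w4')"
```

```text
t 9.38 q [ 0.709  0.363 -0.465  1.772  0.185  1.049 -0.268] pos [ 0.5189 -0.2184  0.0781] F [3.2 2.5 5.1] M [ 0.72 -1.02  0.05] w 0.0373
```

View pics/w4.png

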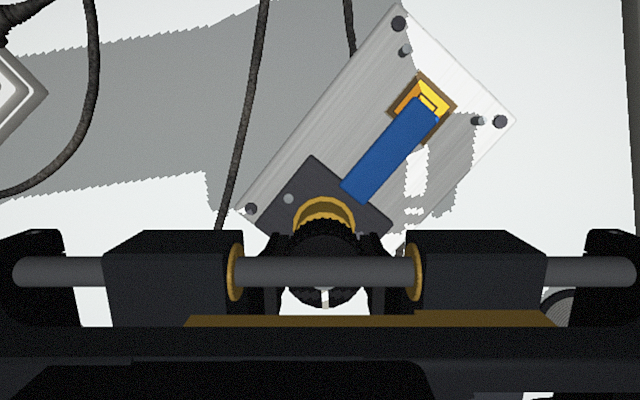

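The stripe is unmoved relative to the jaws, so nothing is slipping. Four more 30° steps.

arm_command(moves="0.001 0 0 0.25 0 0 0; 0.002 0 0 0.5 0 0 0; 0.003 0 0 0.75 0 0 0; 0.0045 0 0 1 0 0 0; 0.0045 0 0 1 0 0 0")

```text
time: 10.05
position: [0.5186, -0.2183, 0.0773]
eef_rot: [0.329, 0.625, -0.33, 0.626]
ft_force: [2.4, 3.5, 5.9]
grip_width: 0.0378
```

arm_command(moves="0.001 0 0 0.25 0 0 0; 0.002 0 0 0.5 0 0 0; 0.003 0 0 0.75 0 0 0; 0.0045 0 0 1 0 0 0; 0.0045 0 0 1 0 0 0")

```text
time: 10.68
position: [0.5186, -0.2183, 0.0766]
eef_rot: [0.48, 0.519, -0.48, 0.519]
ft_force: [1.5, 3.5, 6.2]
grip_width: 0.0377
```

arm_command(moves="0.001 0 0 0.25 0 0 0; 0.002 0 0 0.5 0 0 0; 0.003 0 0 0.75 0 0 0; 0.0045 0 0 1 0 0 0; 0.0045 0 0 1 0 0 0")

```text
time: 11.3
position: [0.5186, -0.2182, 0.0759]
eef_rot: [0.598, 0.377, -0.598, 0.377]
ft_force: [3.2, 3.4, 5.1]
grip_width: 0.0374
```

```bash
python3 -c "
from h import *
s=st()"
```

```text
t 11.3 q [ 0.505  0.335 -0.221  1.786  0.084  1.03  -1.764] pos [ 0.5186 -0.2182  0.0759] F [3.2 3.4 5.1] M [ 0.88 -0.68 -0.07] w 0.0374
```

arm_command(moves="0.001 0 0 0.25 0 0 0; 0.002 0 0 0.5 0 0 0; 0.003 0 0 0.75 0 0 0; 0.0045 0 0 1 0 0 0; 0.0045 0 0 1 0 0 0")

```text
time: 11.92
position: [0.5185, -0.2182, 0.0752]
eef_rot: [0.675, 0.209, -0.675, 0.209]
ft_force: [2.4, 4.4, 5.8]
grip_width: 0.0377
```

```bash
python3 -c "
from h import *
s=st()
s,p,X=wristhead('w5')"
```

```text
t 11.93 q [ 0.438  0.33  -0.142  1.79   0.054  1.025 -2.265] pos [ 0.5185 -0.2182  0.0752] F [2.4 4.4 5.8] M [ 0.97 -0.63 -0.12] w 0.0377
```

View pics/w5.png

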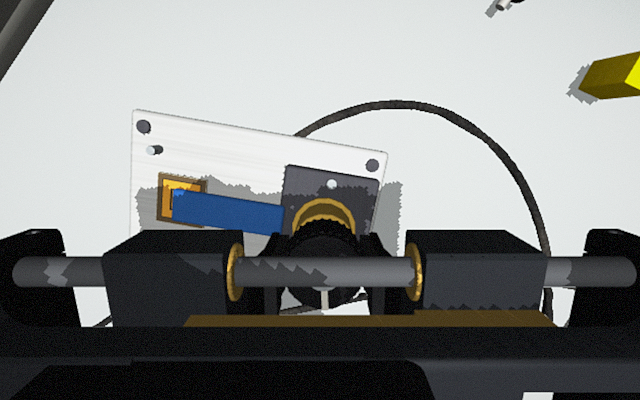

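The stripe still matches the jaws and the screw is at about +1.37 rad. I'll let go, wind back 210° and regrasp.

arm_command(moves="-0.005 0 0 0 0 0 0.8; -0.005 0 0 0 0 0 0.8; -0.005 0 0 0 0 0 0.8; -0.005 0 0 0 0 0 0.8; -0.005 0 0 0 0 0 0.8; -0.005 0 0 0 0 0 0.8")

```text
time: 12.72
position: [0.5183, -0.2183, 0.0756]
eef_rot: [-0.676, -0.208, 0.676, -0.208]
ft_force: [-0.2, -0.1, 0.2]
grip_width: 0.0694
```

```bash
python3 -c "
from h import *
s=st()"
```

```text
t 12.72 q [ 0.438  0.33  -0.142  1.79   0.054  1.026 -2.267] pos [ 0.5183 -0.2183  0.0756] F [-0.2 -0.1  0.2] M [ 0.14 -0.05  0.  ] w 0.0694
```

arm_command(moves="0 0 0 -0.34 0 0 0.8; 0 0 0 -0.68 0 0 0.8; 0 0 0 -1 0 0 0.8")

```text
time: 13.1
position: [0.5184, -0.2183, 0.0757]
eef_rot: [-0.598, -0.378, 0.598, -0.378]
ft_force: [-0.7, -0.1, -0.3]
grip_width: 0.0695
```

arm_command(moves="0 0 0 -0.34 0 0 0.8; 0 0 0 -0.68 0 0 0.8; 0 0 0 -1 0 0 0.8")

```text
time: 13.48
position: [0.5183, -0.2183, 0.0756]
eef_rot: [0.479, 0.52, -0.48, 0.52]
ft_force: [0.5, -0.9, 0.2]
grip_width: 0.0699
```

arm_command(moves="0 0 0 -0.34 0 0 0.8; 0 0 0 -0.68 0 0 0.8; 0 0 0 -1 0 0 0.8")

```text
time: 13.85
position: [0.5184, -0.2184, 0.0757]
eef_rot: [0.329, 0.626, -0.329, 0.626]
ft_force: [-0.4, 1.0, 0.0]
grip_width: 0.0693
```

arm_command(moves="0 0 0 -0.34 0 0 0.8; 0 0 0 -0.68 0 0 0.8; 0 0 0 -1 0 0 0.8")

```text
time: 14.22
position: [0.5183, -0.2184, 0.0756]
eef_rot: [0.155, 0.69, -0.155, 0.69]
ft_force: [0.4, -0.2, -0.1]
grip_width: 0.0697
```

arm_command(moves="0 0 0 -0.34 0 0 0.8; 0 0 0 -0.68 0 0 0.8; 0 0 0 -1 0 0 0.8")

```text
time: 14.6
position: [0.5184, -0.2184, 0.0757]
eef_rot: [-0.028, 0.707, 0.028, 0.707]
ft_force: [0.5, -0.1, -0.1]
grip_width: 0.0699
```

arm_command(moves="0 0 0 -0.34 0 0 0.8; 0 0 0 -0.68 0 0 0.8; 0 0 0 -1 0 0 0.8")

```text
time: 14.98
position: [0.5184, -0.2184, 0.0757]
eef_rot: [-0.21, 0.675, 0.21, 0.675]
ft_force: [0.3, 0.2, -0.1]
grip_width: 0.0695
```

arm_command(moves="0 0 0 -0.34 0 0 0.8; 0 0 0 -0.68 0 0 0.8; 0 0 0 -1 0 0 0.8; 0 0 0 -1 0 0 0.8; 0 0 0 -1 0 0 0.8")

```text
time: 15.6
position: [0.5183, -0.2184, 0.0756]
eef_rot: [-0.375, 0.599, 0.375, 0.599]
ft_force: [0.8, 0.6, 0.2]
grip_width: 0.0693
```

```bash
python3 -c "
from h import *
s=st()
print(Rn.from_quat(s['eef_rot']).as_matrix().round(3))
s,p,X=wristhead('w6')"
```

```text
t 15.6 q [ 0.921  0.424 -0.728  1.764  0.316  1.075  1.202] pos [ 0.5183 -0.2184  0.0756] F [0.8 0.6 0.2] M [ 0.06 -0.16 -0.01] w 0.0693
[[ 0.    -0.899  0.437]
 [-0.     0.437  0.899]
 [-1.    -0.    -0.   ]]
```

View pics/w6.png

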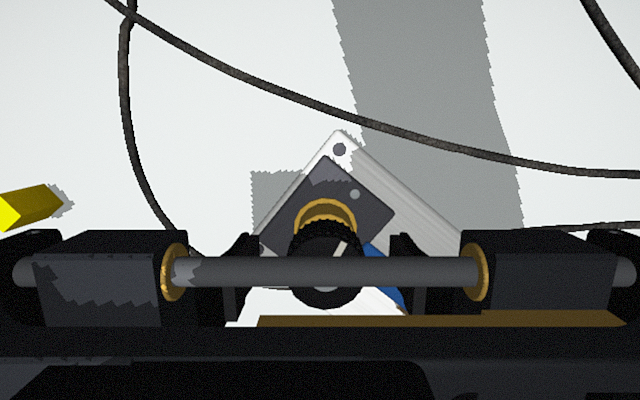

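The fingers are clear of the head, and the stripe at (343,247) fits the 210° wind-back, so the screw stayed put. Regrasping.

arm_command(moves="0 -0.002 0.002 0 0 0 0; 0 -0.002 0.002 0 0 0 0; 0 -0.002 0.002 0 0 0 0; 0 -0.002 0.002 0 0 0 0; 0.005 -0.002 0.002 0 0 0 0; 0.005 -0.002 0.002 0 0 0 0; 0.005 -0.002 0.002 0 0 0 0")

```text
time: 16.52
position: [0.5189, -0.218, 0.0753]
eef_rot: [-0.376, 0.599, 0.376, 0.599]
ft_force: [-1.7, 1.4, 5.6]
grip_width: 0.0377
```

arm_command(moves="0.001 0 0 0.25 0 0 0; 0.002 0 0 0.5 0 0 0; 0.003 0 0 0.75 0 0 0; 0.0045 0 0 1 0 0 0; 0.0045 0 0 1 0 0 0")

```text
time: 17.15
position: [0.5189, -0.2181, 0.0746]
eef_rot: [-0.208, 0.676, 0.208, 0.676]
ft_force: [-2.6, 1.3, 6.3]
grip_width: 0.0376
```

```bash
python3 -c "
from h import *
s=st()
s,p,X=wristhead('w7')"
```

```text
t 17.15 q [ 0.845  0.401 -0.634  1.767  0.268  1.06   0.713] pos [ 0.5189 -0.2181  0.0746] F [-2.6  1.3  6.3] M [ 0.26  0.36 -0.08] w 0.0376
```

View pics/w7.png

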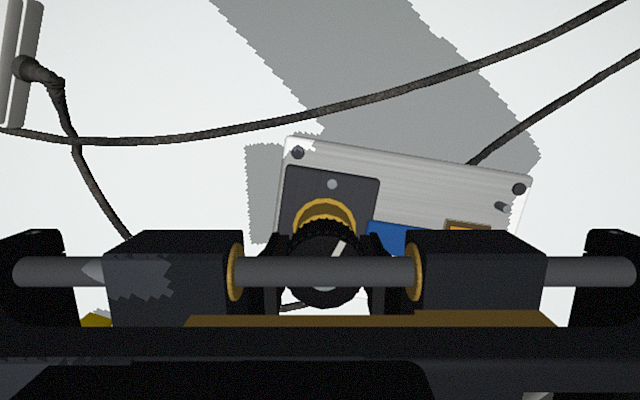

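The screw turns with the grip, with the stripe fixed at about (340,250). Five more steps should take it to about 4.5 rad.

arm_command(moves="0.001 0 0 0.25 0 0 0; 0.002 0 0 0.5 0 0 0; 0.003 0 0 0.75 0 0 0; 0.0045 0 0 1 0 0 0; 0.0045 0 0 1 0 0 0")

```text
time: 17.82
position: [0.5189, -0.218, 0.074]
eef_rot: [-0.026, 0.707, 0.026, 0.707]
ft_force: [-1.9, 2.4, 5.6]
grip_width: 0.0377
```

arm_command(moves="0.001 0 0 0.25 0 0 0; 0.002 0 0 0.5 0 0 0; 0.003 0 0 0.75 0 0 0; 0.0045 0 0 1 0 0 0; 0.0045 0 0 1 0 0 0")

```text
time: 18.45
position: [0.5189, -0.2179, 0.0733]
eef_rot: [0.158, 0.689, -0.158, 0.689]
ft_force: [-1.6, 2.1, 6.1]
grip_width: 0.0379
```

arm_command(moves="0.001 0 0 0.25 0 0 0; 0.002 0 0 0.5 0 0 0; 0.003 0 0 0.75 0 0 0; 0.0045 0 0 1 0 0 0; 0.0045 0 0 1 0 0 0")

```text
time: 19.08
position: [0.519, -0.2179, 0.0726]
eef_rot: [0.331, 0.625, -0.33, 0.625]
ft_force: [-1.4, 1.1, 4.5]
grip_width: 0.0374
```

arm_command(moves="0.001 0 0 0.25 0 0 0; 0.002 0 0 0.5 0 0 0; 0.003 0 0 0.75 0 0 0; 0.0045 0 0 1 0 0 0; 0.0045 0 0 1 0 0 0")

```text
time: 19.7
position: [0.519, -0.218, 0.0719]
eef_rot: [0.481, 0.519, -0.48, 0.519]
ft_force: [-1.5, 2.2, 4.8]
grip_width: 0.0375
```

```bash
python3 -c "
from h import *
s=st()
s,p,X=wristhead('w8')"
```

```text
t 19.7 q [ 0.563  0.347 -0.291  1.785  0.114  1.025 -1.265] pos [ 0.519  -0.218   0.0719] F [-1.5  2.2  4.8] M [ 0.48  0.29 -0.02] w 0.0375
```

View pics/w8.png

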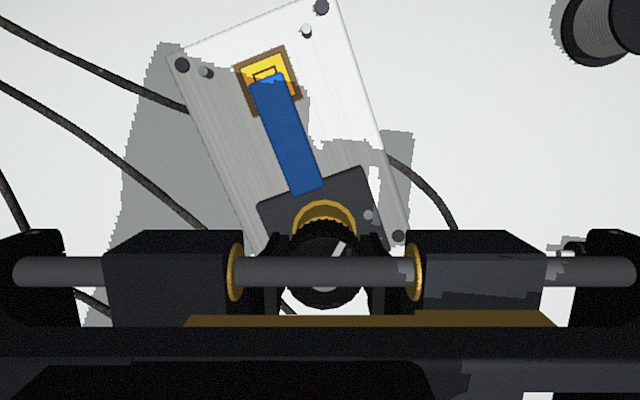

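The screw is at about 3.98 rad with roughly 15.1 mm of travel. One more 30° step, then hold.

arm_command(moves="0.001 0 0 0.25 0 0 0; 0.002 0 0 0.5 0 0 0; 0.003 0 0 0.75 0 0 0; 0.0045 0 0 1 0 0 0; 0.0045 0 0 1 0 0 0; 0.0045 0 0 1 0 0 0; 0.0045 0 0 1 0 0 0; 0.0045 0 0 1 0 0 0; 0.0045 0 0 1 0 0 0")

```text
time: 20.88
position: [0.519, -0.218, 0.0712]
eef_rot: [0.598, 0.377, -0.598, 0.378]
ft_force: [-1.3, 2.3, 5.1]
grip_width: 0.0375
```

```bash
python3 - <<'E'
from h import *
s=st(); print(np.round(s['qd'],3))
s,p,X=wristhead('w9')
p=optics.snapshot('side'); cv2.imwrite('pics/s3.png',cv2.resize(cv2.cvtColor(p['img'][140:280,240:400],cv2.COLOR_RGB2BGR),None,fx=4,fy=4,interpolation=2))
print(optics.spot_point(p,'screw_head'))
E
```

```text
t 20.88 q [ 0.495  0.341 -0.211  1.789  0.082  1.02  -1.761] pos [ 0.519  -0.218   0.0712] F [-1.3  2.3  5.1] M [ 0.51  0.23 -0.02] w 0.0375
[-0.002 -0.     0.     0.001 -0.001  0.     0.001]
[{'point': [0.5183, -0.2167, 0.0825], 'score': 0.53}]
```

View pics/w9.png

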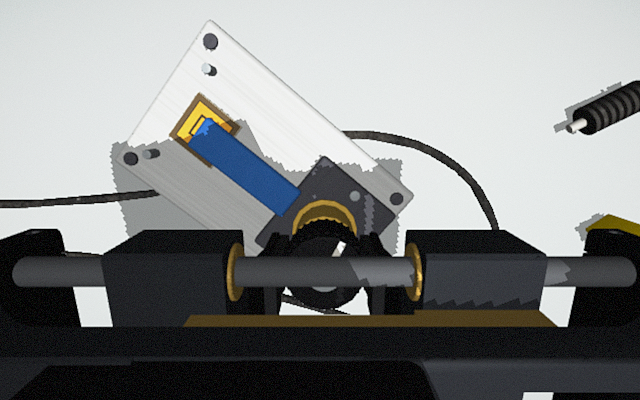

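View pics/s3.png

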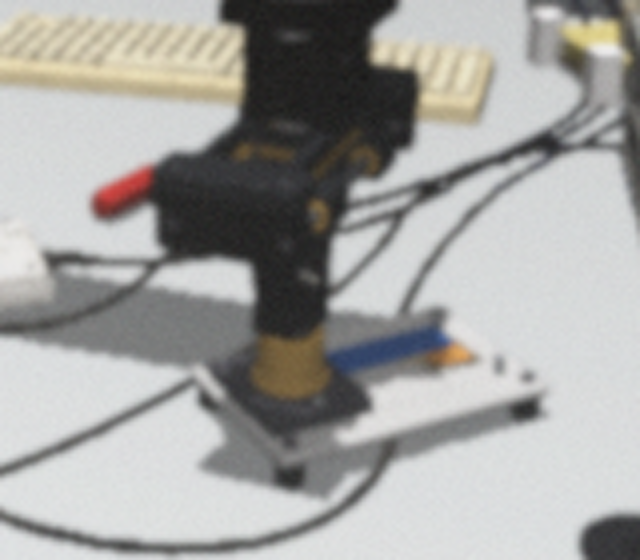

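The head sits at the same place in the jaws as before, so there is no axial slip. Travel is about 15.8 mm (TCP 0.087 → 0.0712), the arm is still and the grip is firm. Handing in.

```bash
python3 -c "
from h import *
print(workorder.hand_in()); st()"
```

```text
the job is handed in; nothing more can be done
None
the job is handed in; nothing more can be done
```

I turned the screw backward until it dropped into the thread, turned it forward one turn, and handed the job in still gripping the head. The hand-in gave no verdict.

- **Drop:** Turning backward with a light push, the upward force fell from about +9 N to -1.6 N near -1.7 rad. I followed it down 7.8 mm, until it met firm resistance again.
- **Forward turn:** I turned forward 180°, let go, wound the gripper back 210° and regrasped. Then I turned forward another 180°, making 360° in all.
- **Last checks:**
  - **Position:** The screw is at about +4.5 rad and about 15.8 mm down. Both figures come from the gripper's pose, since nothing measures the screw directly.
  - **Grip and slip:** The grip is set to 20 N at 37.5 mm width, and the joint speeds are near zero. The stripe stayed fixed relative to the jaws in each grasp, so I saw no slip.
  - **Time:** The clock stood at about 21 s of the 72 s.
- **Disagreement:** The network's last head height was 82.5 mm (score 0.53) against the roughly 85 mm I expected. That is within its 4 mm accuracy, and the jaws partly hid the head.
- **Bystanders:** The arm stayed well clear of the loose things, but I did not re-measure where they lie.

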